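# Load the tube mixer and engage its drive lever

## Robot

A 7-joint arm with a two-finger parallel gripper is mounted at the origin on the work surface. World frame = base frame: x ahead of the robot, y to its left, z up, the work surface at z = 0. Lengths are in m, angles in rad, forces in N, time in s.
With the tool pointing down it reaches from about 0.425 to 0.875 m from the base axis. Payload 4.7 kg.
Tool frame: the origin (TCP) lies between the finger pads; the fingertips stand 19 mm ahead of it and the grasp point (between the pads) is the TCP (ctrl.tip_extent is the distance from the TCP to the fingertips, in m); z points along the fingers, y is the line along which they close (so a half turn about z gives the same grasp; the last joint's range is limited). The gripper opens to 87 mm and grips with 3 to 60 N. Pads are 19 mm wide; open, the fingers measure 117 mm over their backs; the gripper's body (75 mm by 190 mm) begins 51 mm behind the grasp point.
Start: joints at [1.225, 0.321, -0.07, 1.45, 0.023, 1.371, -0.057], TCP at [0.229, -0.608, 0.242] pointing down, gripper open.
Joint ranges: [-2.86, 2.86], [-0.3, 2.09], [-1.38, 1.24], [0.06, 2.45], [-1.56, 4.7], [0.09, 2.05], [-2.69, 2.69]. Speed limits (rad/s): [2.57, 2.57, 3.14, 3.14, 3.14, 3.14, 3.14].

## Interface

Orientations are given as a rotation vector (axis times angle).
In Python, from bench import ctrl gives the robot as it stands.
- The arm moves only by the shell command python3 -m crank 'ROWS' [OPENING] [FORCE]. ROWS is JSON, a list of rows, each an object of numbers: "tx", "ty", "tz": the shift along the tool's x, y, z in mm; "turn": the turn about the tool's z in units of 5 degrees (1.0 is 5 degrees). In form: [{"tx": .., "ty": .., "tz": .., "turn": ..}, ...]. A call has 1 to 5 rows; each row is the pose to reach, as a shift and turn from the pose commanded when the call began, along the tool's axes at that moment; what a row does not reach only later rows make up. A row lasts 1/8 s, in which the tool goes at most 62.5 mm and 10.7 degrees, less where a joint would pass 70% of its speed; a pose out of reach is approached as far as the arm can. A call with a gripper value outside its range is refused whole. OPENING is the finger opening in mm, from 0 to 87, set as the call begins (- or left out, the last holds). The fingers move at their own pace and stop on an object; FORCE is the grip in N (left out, the last holds). Time passes only in rows, so rows that repeat a pose let the fingers close. It gives the time, the measured TCP pose, the force, the opening and the grip force at its end, in the units of the state.
- ctrl.get_state(): the state, without advancing time (a new reading comes with each control period).
- ctrl.get_image(name): name is "scene" or "top" or "wrist"; returns (picture, depth): 420x560x3 uint8, red, green, blue; 420x560 float32, m along the optical axis (not along the pixel's ray), 0 where there is no reading.
- ctrl.camera_model(name): a dict with "intrinsics" (3x3 intrinsics, pixels), "origin" and "orientation" of the camera in the world. Camera axes: x right, y down, z forward; pixel columns grow to the right and rows downward; lengths in m; the calibration is good to about 2 mm. A picture is of the moment at which its call begins: read the wrist's pose just before it. camera_model takes no time and is no camera call; for the wrist camera it gives the pose at the moment of the call.
- ctrl.close_job(): hands the job in; it is judged then, once.
Trained networks look in the newest picture that a camera, given by its name, has taken for a name from the list of things; names that differ only in an ending like _2 or _b are one class to them, and where a whole thing is asked for, a point or a joint stands for the part that bears it (a point fixed in the world has none). Each returns a list of dicts, best first, with "confidence" (0 to 1); they miss things now and then, are a little off and sometimes report something else, mostly with a low value. They report only what shows in the picture. A call takes as long as a camera call.
- ctrl.recognise(camera, query): "xyz" ([x, y, z] in m, in world coordinates, good to about 4 mm: the middle of the surface that is visible of it).
- ctrl.mark_of(camera, query): "xyz" ([x, y, z] in m, in world coordinates, good to about 4 mm: a listed point, or the origin of a listed thing).
The state is a dict: "time": time; "joint_positions": joint angles; "qd": joint speeds; "joint_torque": joint torques, N m; "position": TCP position; "tool_rot": TCP orientation; "ft_force": force on the tool from outside, world axes, zero at the start; "torque": the same for the moment, N m; "grip_width": opening from 0.0 (shut) to 1.0 (fully open); "grip_force": force on a finger pad.
Only numpy, scipy, OpenCV 4.12 (cv2) and the standard library are available. Lean on these libraries where they do the work, as an engineer would, in place of code of your own. Each camera call takes 0.05 s, during which the arm holds its last target. There are 200 camera calls.

## Task

Set the yellow-capped tube in the mixer's sloping pocket whose tag has one black dot, then the green-capped tube in the pocket whose tag has two dots, each fully home and let go. Then throw the mixer's black drive lever out of neutral into the notch marked by the red ball, never into the white one, and leave it there with the robot clear; do not ram the tubes against the mixer (40 N at most), and leave the white-capped tube and the amber bottle where they are.

Things in the scene. Friction and masses are not known exactly. Their poses are not given: they have to be found in the camera images.
- mixer: fixed white and blue mixer, 310 mm wide (y), 200 deep, 130 high at the rear; origin under its middle, x to its rear, y to its left seen from the robot. Its blue face slopes 30 deg: normal N = (-0.5, 0, 0.866) in its frame. Two pockets at y +115 and +40 mm (mouths at x 0, z 115), round holes 41 mm wide, 50 mm deep along N; a seated tube sticks out 65 mm. Neutral lever along N at y -90
- seat_one (a point): floor centre of the pocket whose white tag (44 x 56 mm, on the rear housing behind the pocket) has ONE black dot; the foot of a seated tube lies here. Axes as the mixer's, so the pocket rises along (-0.5, 0, 0.866). Either pocket may be the one
- seat_two (a point): the same for the pocket whose tag has TWO black dots
- tube_yellow: loose upright white sample tube with a yellow cap, 35 mm diameter, 115 mm tall, about 0.1 kg; origin at the centre of its foot, z along the tube to the cap. Goes in the one-dot pocket, first
- tube_green: loose upright white sample tube with a green cap, 35 mm diameter, 115 mm tall, about 0.1 kg; origin at the centre of its foot, z along the tube to the cap. Goes in the two-dot pocket, second
- lever (a joint): drive lever angle, rad: 0 neutral (along the face normal), + leans to the mixer's +y, - to its -y; stops at +-0.52. Sprung detents at -0.5, 0, +0.5; about half way between them it snaps on. Takes 8 to 12 N at the handle. Pivot axis in the mixer's frame: through (12.5, -90, 93.3) mm along (0.866, 0, 0.5)
- lever_tip (a point): centre of the lever's upright black handle, 26 mm diameter, 52 mm long, 115 mm from the pivot; the thin steel stem below it is 10 mm. Steel notched quadrant 45 mm high stands 20 mm behind the lever
- red_mark: red ball, 22 mm, on the notched quadrant behind the lever, beside the notch the lever must go to; origin at its centre. 32 mm to the left or right (mixer's y) of the lever's neutral line
- white_mark: white ball, 22 mm, beside the opposite notch, which must not be used
- tube_white: loose upright white sample tube with a white cap, 35 mm diameter, 115 mm tall, about 0.1 kg; origin at the centre of its foot, z along the tube to the cap. Not to be disturbed
- amber_bottle: loose amber bottle, 60 mm diameter, 140 mm tall, origin under it. Not to be disturbed

How it is judged:
By the outcome, as a careful person would: the job done as asked, in the order asked, and still so for the second after the job is handed in, with the robot touching nothing.
It also fails if it takes over 72 s, if anything falls off the work surface, if the arm or the gripper's body presses on something with over 40 N, if the wrist force passes 120 N, or if a joint passes its speed limit or range.

## Working session

There is one attempt and no reset: what is moved stays moved. The work goes in short steps, Python scripts to look and compute and a shell command to move; the robot and the scene stay as the last step left them, time stands still between calls to the robot, and variables do not carry over. Pictures are saved under pics/ and viewed, at most 10 in all, crops included, and the job is handed in when it is done.

```bash
ls; mkdir -p pics; cat > h.py <<'E'
import numpy as np, cv2
from bench import ctrl
from scipy.spatial.transform import Rotation as R
np.set_printoptions(precision=4,suppress=True)
def world(name,depth,u,v,M=None):
    M=M or ctrl.camera_model(name);K=np.array(M["intrinsics"]);z=depth[v,u]
    return cammat(M)@(np.linalg.inv(K)@np.array([u,v,1.])*z)+np.array(M["origin"])
def cammat(M):
    o=np.array(M["orientation"]);return o if o.shape==(3,3) else R.from_rotvec(o).as_matrix()
E
python3 - <<'E'
from h import *
print(ctrl.get_state()); print(ctrl.camera_model("scene"),ctrl.camera_model("top"),ctrl.camera_model("wrist"))
ims=[]
for c in ["scene","top"]:
    p,d=ctrl.get_image(c); cv2.imwrite(f"pics/{c}0.png",p[:,:,::-1])
    for q in ["mixer","seat_one","seat_two","tube_yellow","tube_green","lever_tip","red_mark","white_mark","tube_white","amber_bottle"]:
        print(c,q,[(np.array(r["xyz"]),round(r["confidence"],2)) for r in ctrl.mark_of(c,q)[:2]])
E
```

```text
pics
{'time': 0.0, 'joint_positions': array([ 1.2251,  0.3218, -0.0701,  1.4517,  0.0226,  1.3708, -0.0569]), 'qd': array([-0.0009, -0.0002, -0.0004,  0.0007, -0.0011,  0.002 ,  0.0001]), 'joint_torque': array([  0.0005, -49.129 ,  -0.4035, -31.2527,  -0.0639,   0.044 ,
         0.0002]), 'position': array([ 0.2287, -0.6079,  0.2405]), 'tool_rot': array([-3.0891, -0.5619,  0.0007]), 'ft_force': array([ 0.4925, -0.3049,  0.1761]), 'torque': array([0.0124, 0.0336, 0.0303]), 'grip_force': 0.0, 'grip_width': 1.0031435964555289}
{'intrinsics': array([[430.7024,   0.    , 280.6605],
       [  0.    , 430.7024, 207.0999],
       [  0.    ,   0.    ,   1.    ]]), 'origin': array([ 0.8745, -0.6205,  0.6725]), 'orientation': array([-2.1451, -0.5571,  0.3115])} {'intrinsics': array([[456.1793,   0.    , 278.5373],
       [  0.    , 456.1793, 210.7222],
       [  0.    ,   0.    ,   1.    ]]), 'origin': array([0.4382, 0.0171, 1.3258]), 'orientation': array([-2.2012,  2.1758, -0.1053])} {'intrinsics': array([[295.4524,   0.    , 281.4162],
       [  0.    , 295.4524, 216.7244],
       [  0.    , 
[... 618 characters left out ...]
.91)]
scene amber_bottle [(array([ 0.5679, -0.3424, -0.004 ]), 0.85)]
top mixer [(array([ 0.5983,  0.0061, -0.0022]), 0.95)]
top seat_one []
top seat_two [(array([ 0.5515, -0.0792,  0.1923]), 0.64)]
top tube_yellow [(array([ 0.3877, -0.329 ,  0.0016]), 0.5)]
top tube_green [(array([ 0.3899,  0.286 , -0.0015]), 0.8), (array([ 0.5963, -0.1102,  0.1546]), 0.43)]
top lever_tip [(array([ 0.5561, -0.0832,  0.1898]), 0.68)]
top red_mark [(array([ 0.6029, -0.048 ,  0.1533]), 0.38)]
top white_mark [(array([ 0.5977, -0.1138,  0.1512]), 0.43)]
top tube_white [(array([0.5548, 0.351 , 0.0007]), 0.76)]
top amber_bottle [(array([ 0.5647, -0.3395, -0.0011]), 0.77), (array([ 0.3922,  0.2871, -0.0028]), 0.3)]
```

View pics/scene0.png

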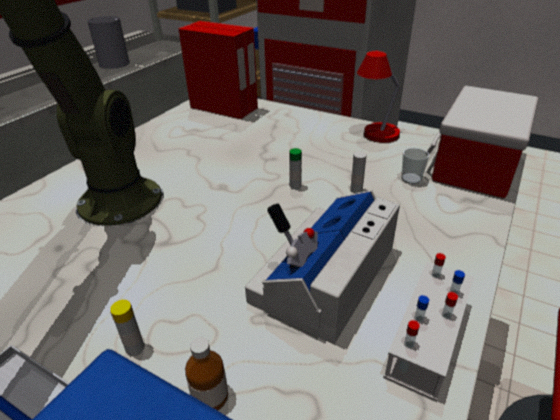

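View pics/top0.png

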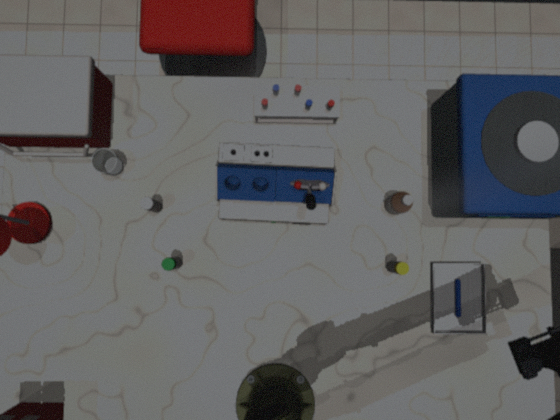

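The pictures show the one-dot tag at top (234,152), behind the far-left pocket (+y 115), and the two-dot tag at (261,153), behind pocket +40. The red ball at (297,184) is on the lever's +y side. Next I'll fit the mixer's pose from depth.

```bash
cat >> h.py <<'E'
def cloud(c,d,M=None):
    M=M or ctrl.camera_model(c);K=np.array(M["intrinsics"]);v,u=np.mgrid[:420,:560]
    P=np.stack([(u-K[0,2])/K[0,0]*d,(v-K[1,2])/K[1,1]*d,d],-1)
    return P@cammat(M).T+np.array(M["origin"])
E
python3 - <<'E'
from h import *
print(R.from_rotvec(ctrl.get_state()["tool_rot"]).as_matrix())
for c in ["top","scene"]:
    p,d=ctrl.get_image(c);W=cloud(c,d);x,y,z=W[...,0],W[...,1],W[...,2]
    box=(d>0)&(abs(x-.6)<.14)&(abs(y-.006)<.19)
    h=box&(z>.12)&(z<.14)&(x>.63)
    pts=W[h]; print(c,"house",len(pts),np.median(pts[:,2]),pts[:,:2].min(0),pts[:,:2].max(0),cv2.minAreaRect(pts[:,:2].astype(np.float32)*1000))
    # rear edge line: per y bin max x
    yb=np.arange(-.13,.15,.01); mx=[np.percentile(pts[abs(pts[:,1]-b)<.006][:,0],97) for b in yb]; print("yaw rear",np.polyfit(yb,mx,1))
    if c=="top":
        m=box&(z>.03); cnt=W[m]; print(cv2.minAreaRect(cnt[:,:2].astype(np.float32)*1000))
    hsv=cv2.cvtColor(p,cv2.COLOR_RGB2HSV)
    for n,(lo,hi) in {"yellow":((22,120,60),(35,255,255)),"green":((45,100,30),(85,255,255))}.items():
        k=(cv2.inRange(hsv,lo,hi)>0)&(d>0)&(z>.06)&(z<.2)&(x>.2)&(x<.8); q=W[k]; q=q[q[:,2]>np.percentile(q[:,2],60)]
        print(n,k.sum(),q.mean(0),q.min(0),q.max(0))
    bl=box&(cv2.inRange(hsv,(100,120,30),(125,255,255))>0)&(z>.05); q=W[bl]
    A=np.c_[q[:,:2],np.ones(len(q))]; 
    for _ in range(6):
        s,*_r=np.linalg.lstsq(A,q[:,2],rcond=None); r=abs(A@s-q[:,2]); k=r<.004; A,q=A[k],q[k]
    print("face z=",s,len(q),"x at z=.115,y=.1:",(.115-s[2]-s[1]*.1)/s[0])
    # holes: points below the face plane
    D=s[0]*x+s[1]*y+s[2]-z
    for yc in (.121,.046):
        hm=box&(D>.008)&(abs(y-yc)<.03)&(abs(x-.6)<.03); print("hole",yc,hm.sum(),np.argwhere(hm).mean(0))
    rk=(d>0)&(x>.72)&(x<.95)&(abs(y)<.15)&(z>.02)&(z<.2); print("rack",W[rk].min(0),W[rk].max(0))
cv2.imwrite("pics/t1.png",cv2.resize(ctrl.get_image("top")[0][130:235,200:350,::-1],(750,525),interpolation=cv2.INTER_CUBIC))
E
```

```text
[[ 0.9359  0.3522  0.    ]
 [ 0.3522 -0.9359 -0.0001]
 [-0.      0.0001 -1.    ]]
top house 3305 0.1305544383295123 [ 0.63   -0.1527] [0.7168 0.1678] ((673.1992797851562, 7.4692230224609375), (320.5052185058594, 86.69137573242188), 89.905517578125)
yaw rear [0.0332 0.7089]
((610.7780151367188, 7.887847900390625), (321.79339599609375, 204.01959228515625), 87.94892883300781)
yellow 122 [ 0.3884 -0.3294  0.1167] [ 0.374  -0.3442  0.1149] [ 0.4028 -0.3146  0.121 ]
green 132 [0.3992 0.2568 0.1181] [ 0.3781 -0.5901  0.1146] [0.6693 0.3024 0.1746]
face z= [ 0.4863 -0.0429 -0.1805] 1208 x at z=.115,y=.1: 0.616352387545156
hole 0.121 150 [183.28 231.98]
hole 0.046 156 [183.9744 260.0128]
rack [ 0.8038 -0.15    0.0243] [0.897  0.0696 0.128 ]
scene house 4579 0.12947811963293987 [ 0.63   -0.1582] [0.7143 0.165 ] ((672.1626586914062, 3.3788909912109375), (323.2522888183594, 84.29520416259766), 89.98800659179688)
yaw rear [0.0318 0.7086]
yellow 370 [ 0.3873 -0.3361  0.1152] [ 0.3704 -0.3523  0.1143] [ 0.4031 -0.3195  0.1176]
green 121 [0.3898 0.2833 0.1137] [0.3756 0.268  0.1125] [0.4047 0.3009 0.1159]
face z= [ 0.4825 -0.0234 -0.1768] 1131 x at z=.115,y=.1: 0.6096566970114988
hole 0.121 41 [205.8293 345.7561]
hole 0.046 55 [223.9273 330.4364]
rack [ 0.8028 -0.15    0.0203] [0.8931 0.0695 0.1256]
```

View pics/t1.png

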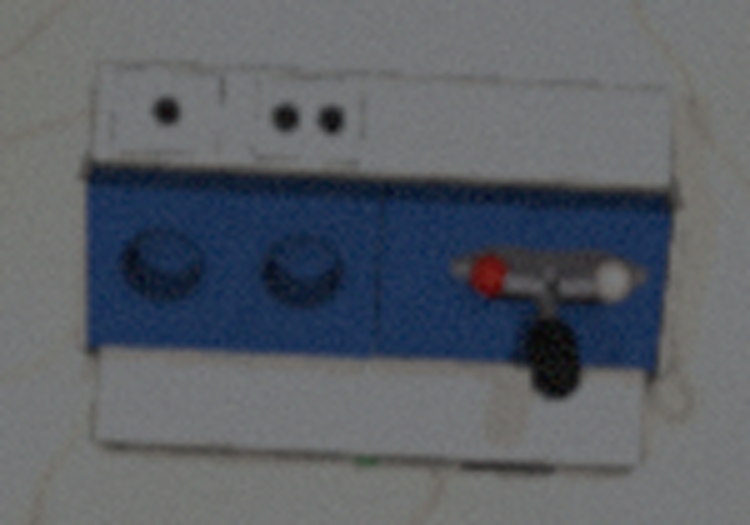

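The mixer's yaw is about −2°, and its y axis is roughly (0.035, 1). The top and scene cameras disagree by about 5 mm, so I'll refine with the wrist camera near yellow.

```bash
python3 -m crank '[{"tx":38,"ty":-44,"turn":0.9},{"tx":76,"ty":-89,"turn":1.8},{"tx":114,"ty":-133,"turn":2.7},{"tx":153,"ty":-178,"turn":3.6},{"tx":191,"ty":-222,"turn":4.5}]' 87 5
python3 -m crank '[{"tx":0},{"tx":0}]'
python3 - <<'E'
from h import *
s=ctrl.get_state();print(s["position"],s["joint_positions"]);print(R.from_rotvec(s["tool_rot"]).as_matrix())
M=ctrl.camera_model("wrist");p,d=ctrl.get_image("wrist");cv2.imwrite("pics/w1.png",p[:,:,::-1])
print(M["origin"]);print(cammat(M))
print(ctrl.mark_of("wrist","tube_yellow")); print(ctrl.recognise("wrist","tube_yellow"))
W=cloud("wrist",d,M);hsv=cv2.cvtColor(p,cv2.COLOR_RGB2HSV)
k=(cv2.inRange(hsv,(22,120,60),(35,255,255))>0)&(d>0);q=W[k];t=q[q[:,2]>np.percentile(q[:,2],50)];print(k.sum(),t.min(0),t.max(0),np.median(t,0))
E
```

```text
[ 0.2288 -0.6084  0.2416] [ 1.2251  0.321  -0.0701  1.4505  0.0226  1.3708 -0.0569]
[[ 0.936   0.3521 -0.    ]
 [ 0.3521 -0.936  -0.0001]
 [-0.      0.0001 -1.    ]]
[ 0.2921 -0.5841  0.3851]
[[ 0.3527 -0.9059 -0.2345]
 [-0.9357 -0.3414 -0.0884]
 [ 0.0001  0.2506 -0.9681]]
[]
[]
7 [ 0.2396 -0.6421  0.314 ] [ 0.2737 -0.5528  0.3146] [ 0.2414 -0.553   0.3142]$[0]: bad value
$[0]: bad value
```

View pics/w1.png

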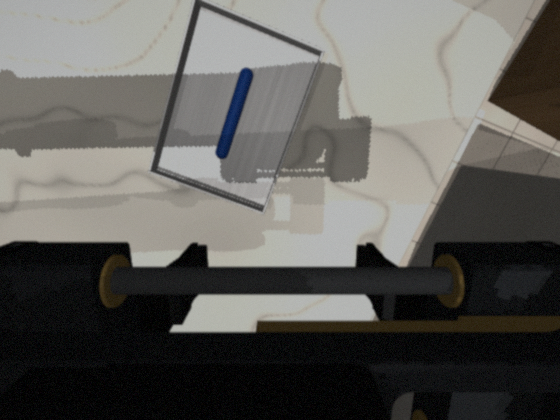

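The wrist view shows the fingers across the bottom, around row 280, and a tray. The move itself was refused because every row needs all four keys.

```bash
python3 -m crank '[{"tx":38,"ty":-44,"tz":0,"turn":0.9},{"tx":76,"ty":-89,"tz":0,"turn":1.8},{"tx":114,"ty":-133,"tz":0,"turn":2.7},{"tx":153,"ty":-178,"tz":0,"turn":3.6},{"tx":191,"ty":-222,"tz":0,"turn":4.5}]' 87 5
python3 -m crank '[{"tx":0,"ty":0,"tz":0,"turn":0},{"tx":0,"ty":0,"tz":0,"turn":0}]'
cat >look.py <<'E'
from h import *
import sys
def look(color,name):
    s=ctrl.get_state();print(s["time"],s["position"],s["joint_positions"]);print(R.from_rotvec(s["tool_rot"]).as_matrix()[:,0])
    M=ctrl.camera_model("wrist");p,d=ctrl.get_image("wrist");cv2.imwrite(f"pics/{name}.png",p[:,:,::-1])
    W=cloud("wrist",d,M);hsv=cv2.cvtColor(p,cv2.COLOR_RGB2HSV)
    lo,hi={"yellow":((22,120,60),(35,255,255)),"green":((45,100,30),(85,255,255))}[color]
    k=(cv2.inRange(hsv,lo,hi)>0)&(d>0)&(W[...,2]<.16)&(W[...,2]>.05);q=W[k]
    print(ctrl.mark_of("wrist","tube_"+color)[:1])
    if len(q): t=q[q[:,2]>np.percentile(q[:,2],95)-.004];print(k.sum(),len(t),t.min(0),t.max(0),(t.min(0)+t.max(0))/2)
if __name__=="__main__": look(*sys.argv[1:])
E
python3 look.py yellow w2
```

```text
time: 2.02
position: [0.3301, -0.3314, 0.2418]
tool_rot: [3.14, -0.055, 0.001]
ft_force: [1.8, -0.7, -0.1]
grip_width: 1.001
grip_force: 0.0
time: 2.28
position: [0.3292, -0.3339, 0.2419]
tool_rot: [3.14, -0.051, 0.0]
ft_force: [-0.6, -0.4, -0.2]
grip_width: 1.003
grip_force: 0.0
2.275 [ 0.3292 -0.3339  0.2419] [ 0.9783 -0.0571 -0.233   1.8726 -0.0127  1.3236 -0.8545]
[ 0.9995 -0.0324  0.0002]
[{'xyz': [0.3839, -0.3347, 0.0021], 'confidence': 0.73}]
1129 1129 [ 0.3698 -0.3487  0.1132] [ 0.4032 -0.3153  0.1179] [ 0.3865 -0.332   0.1156]
```

```bash
python3 -m crank '[{"tx":57.5,"ty":-3.8,"tz":20,"turn":0},{"tx":57.5,"ty":-3.8,"tz":70,"turn":0},{"tx":57.5,"ty":-3.8,"tz":120,"turn":0},{"tx":57.5,"ty":-3.8,"tz":150,"turn":0},{"tx":57.5,"ty":-3.8,"tz":160,"turn":0}]' 87 15
python3 -m crank '[{"tx":0,"ty":0,"tz":0,"turn":0},{"tx":0,"ty":0,"tz":0,"turn":0},{"tx":0,"ty":0,"tz":0,"turn":0},{"tx":0,"ty":0,"tz":0,"turn":0},{"tx":0,"ty":0,"tz":0,"turn":0}]' 30 15
python3 -m crank '[{"tx":0,"ty":0,"tz":0,"turn":0},{"tx":0,"ty":0,"tz":0,"turn":0},{"tx":0,"ty":0,"tz":0,"turn":0}]'
```

```text
time: 3.0
position: [0.3853, -0.3317, 0.0792]
tool_rot: [-3.138, 0.055, 0.005]
ft_force: [0.2, -0.4, 0.4]
grip_width: 0.994
grip_force: 0.0
time: 3.62
position: [0.3872, -0.3316, 0.0819]
tool_rot: [3.141, -0.052, 0.001]
ft_force: [0.8, 0.2, -0.8]
grip_width: 0.517
grip_force: 0.0
time: 4.0
position: [0.3871, -0.3315, 0.0817]
tool_rot: [3.141, -0.052, 0.0]
ft_force: [0.1, 1.4, 1.4]
grip_width: 0.398
grip_force: 15.0
```

```bash
python3 -m crank '[{"tx":0,"ty":0,"tz":-30,"turn":0},{"tx":0,"ty":0,"tz":-85,"turn":0},{"tx":0,"ty":0,"tz":-140,"turn":0},{"tx":0,"ty":0,"tz":-200,"turn":0},{"tx":0,"ty":0,"tz":-253,"turn":0}]'
python3 -m crank '[{"tx":12,"ty":-52,"tz":0,"turn":0},{"tx":24,"ty":-104,"tz":0,"turn":0},{"tx":36,"ty":-156,"tz":0,"turn":0},{"tx":50,"ty":-208,"tz":0,"turn":0},{"tx":62,"ty":-260,"tz":0,"turn":0}]'
python3 -m crank '[{"tx":13,"ty":-52,"tz":0,"turn":0},{"tx":25,"ty":-104,"tz":0,"turn":0},{"tx":38,"ty":-155,"tz":0,"turn":0},{"tx":38,"ty":-155,"tz":0,"turn":0},{"tx":38,"ty":-155,"tz":0,"turn":0}]'
cat >mix.py <<'E'
from h import *
s=ctrl.get_state();print(s["position"],R.from_rotvec(s["tool_rot"]).as_matrix()[:,0])
M=ctrl.camera_model("wrist");p,d=ctrl.get_image("wrist");cv2.imwrite("pics/w3.png",p[:,:,::-1]);np.savez("w3.npz",p=p,d=d)
for q in ["mixer","seat_one","seat_two","lever_tip","red_mark"]: print(q,[(np.array(r["xyz"]),round(r["confidence"],2)) for r in ctrl.mark_of("wrist",q)[:2]])
W=cloud("wrist",d,M);x,y,z=W[...,0],W[...,1],W[...,2]
hs=(abs(z-.13)<.006)&(x>.63)&(x<.73)&(abs(y)<.2);q=W[hs];print("house",len(q),np.median(q[:,2]),cv2.minAreaRect(q[:,:2].astype(np.float32)*1000),q.min(0),q.max(0))
g=p.mean(2); k=hs&(g<70); n,l,st,c=cv2.connectedComponentsWithStats(k.astype(np.uint8))
for i in range(1,n):
    if st[i,4]>25: print("dot?",st[i,4],W[l==i].mean(0))
hsv=cv2.cvtColor(p,cv2.COLOR_RGB2HSV);bl=(cv2.inRange(hsv,(100,110,30),(125,255,255))>0)&(abs(x-.6)<.12)&(abs(y)<.17)&(z>.05)&(d>0)
q=W[bl];A=np.c_[q[:,:2],np.ones(len(q))]
for _ in range(8):
    f=np.linalg.lstsq(A,q[:,2],rcond=None)[0];r=abs(A@f-q[:,2]);kk=r<.003;A,q=A[kk],q[kk]
print("face",f,len(q),"x@z.115",[(.115-f[2]-f[1]*b)/f[0] for b in (.121,.046)])
D=f[0]*x+f[1]*y+f[2]-z
K=np.array(M["intrinsics"]);C=cammat(M);o=np.array(M["origin"])
for yc in (.121,.046):
    m=(D>.005)&(d>0)&(abs(y-yc)<.035)&(abs(x-.6)<.05)
    n,l,st,c=cv2.connectedComponentsWithStats(m.astype(np.uint8));i=1+np.argmax(st[1:,4]);print("hole px",st[i],c[i])
    ct=max(cv2.findContours((l==i).astype(np.uint8),0,1)[0],key=len)[:,0,:]
    rays=np.c_[(ct[:,0]-K[0,2])/K[0,0],(ct[:,1]-K[1,2])/K[1,1],np.ones(len(ct))]@C.T
    nn=np.array([f[0],f[1],-1]);t=-(nn@o+f[2])/(rays@nn);P=o+rays*t[:,None]
    print("hole rim",P.min(0),P.max(0),(P.min(0)+P.max(0))/2)
E
python3 mix.py
```

```text
time: 4.62
position: [0.3869, -0.3313, 0.3367]
tool_rot: [3.14, -0.052, 0.001]
ft_force: [0.6, 0.3, -0.6]
grip_width: 0.4
grip_force: 15.0
time: 5.25
position: [0.4577, -0.0718, 0.3343]
tool_rot: [3.141, -0.052, 0.0]
ft_force: [0.6, -0.4, -0.7]
grip_width: 0.397
grip_force: 15.0
time: 5.88
position: [0.5005, 0.0795, 0.3341]
tool_rot: [3.14, -0.052, -0.001]
ft_force: [-0.8, -1.2, -0.2]
grip_width: 0.399
grip_force: 15.0
[0.5005 0.0795 0.3341] [ 0.9995 -0.0329 -0.0009]
mixer [(array([0.6025, 0.0072, 0.0002]), 0.69)]
seat_one []
seat_two []
lever_tip [(array([ 0.5516, -0.0815,  0.1895]), 0.91), (array([0.6023, 0.0055, 0.0037]), 0.63)]
red_mark [(array([ 0.6004, -0.0516,  0.1528]), 0.82)]
house 19288 0.13091831375741356 ((669.4059448242188, 8.494293212890625), (320.28472900390625, 79.37507629394531), 89.88267517089844) [ 0.63   -0.1516  0.124 ] [0.7094 0.1687 0.136 ]
dot? 31 [0.6866 0.0326 0.1356]
dot? 1185 [0.6458 0.0064 0.1299]
dot? 801 [0.6344 0.0918 0.1328]
face [ 0.5314 -0.0296 -0.2052] 5151 x@z.115 [np.float64(0.6093683266167873), np.float64(0.6051895781919168)]
hole px [224  89  35  34 899] [240.6696 105.6452]
hole rim [0.5905 0.1033 0.1049] [0.6246 0.1431 0.123 ] [0.6075 0.1232 0.114 ]
hole px [288  90  35  34 915] [304.8798 105.9639]
hole rim [0.587  0.0293 0.1052] [0.6213 0.0686 0.1235] [0.6041 0.049  0.1143]
```

View pics/w3.png

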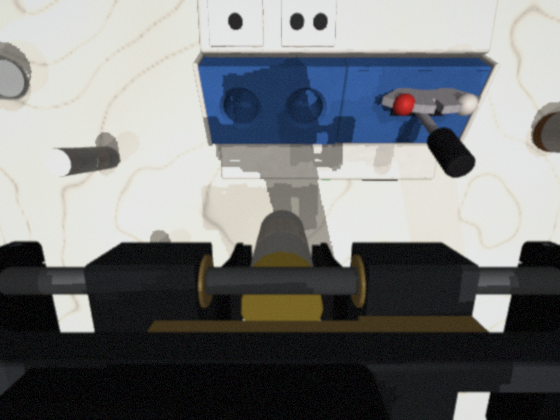

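The picture shows the tube held at (283,275), pockets at (240,106) and (305,106), one dot at (235,21), two dots at (297,21) and (320,21), and the red ball at (404,104), left of the lever. The fit gives the mixer origin at (0.603, 0.0085) with yaw −0.036. The tool can only point down, so I'll tilt the tube in a light grip against the mixer's rear top edge.

```bash
python3 -m crank '[{"tx":48,"ty":-10,"tz":0,"turn":0},{"tx":96,"ty":-20,"tz":0,"turn":0},{"tx":144,"ty":-30,"tz":0,"turn":0},{"tx":192,"ty":-40,"tz":0,"turn":0},{"tx":240,"ty":-48,"tz":0,"turn":0}]'
python3 -m crank '[{"tx":0,"ty":0,"tz":20,"turn":0},{"tx":0,"ty":0,"tz":60,"turn":0},{"tx":0,"ty":0,"tz":105,"turn":0},{"tx":0,"ty":0,"tz":147,"turn":0},{"tx":0,"ty":0,"tz":147,"turn":0}]'
python3 - <<'E'
from h import *
print(ctrl.get_state()["position"])
p,d=ctrl.get_image("scene");W=cloud("scene",d);cv2.imwrite("pics/s2.png",cv2.resize(p[80:290,280:560,::-1],(800,600),interpolation=cv2.INTER_CUBIC))
E
```

```text
time: 6.8
position: [0.7439, 0.1192, 0.334]
tool_rot: [3.141, -0.054, -0.0]
ft_force: [-0.2, -0.1, 0.1]
grip_width: 0.398
grip_force: 15.0
time: 7.42
position: [0.74, 0.118, 0.1828]
tool_rot: [3.139, -0.053, -0.013]
ft_force: [-0.6, -0.1, -0.1]
grip_width: 0.403
grip_force: 15.0
[0.74   0.118  0.1828]
```

View pics/s2.png

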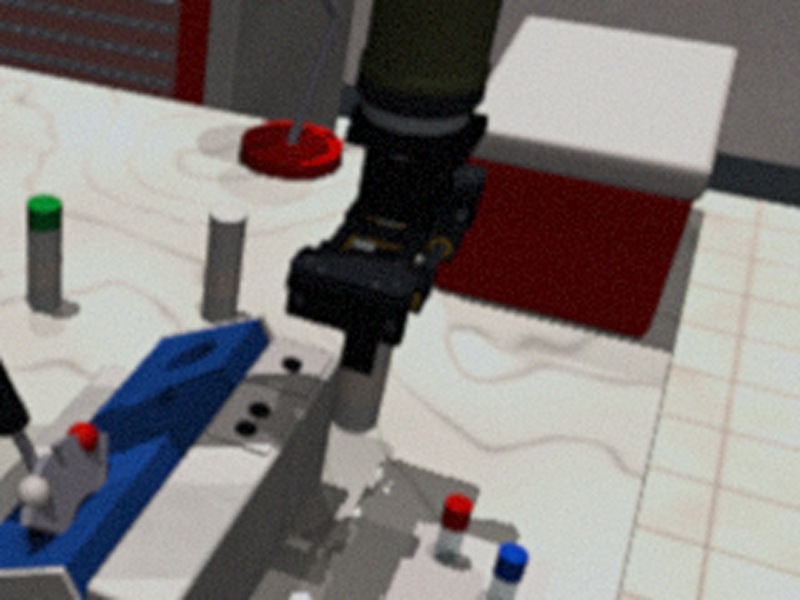

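The tube hangs vertical behind the rear edge at (360,390), clear of everything. Now I'll lighten the grip and pull back.

```bash
python3 -m crank '[{"tx":0,"ty":0,"tz":0,"turn":0},{"tx":-6,"ty":0,"tz":0,"turn":0},{"tx":-12,"ty":0,"tz":0,"turn":0},{"tx":-17,"ty":0,"tz":0,"turn":0},{"tx":-22,"ty":0,"tz":0,"turn":0}]' 30 5
python3 -m crank '[{"tx":-5,"ty":0,"tz":0,"turn":0},{"tx":-10,"ty":0,"tz":0,"turn":0},{"tx":-15,"ty":0,"tz":0,"turn":0},{"tx":-20,"ty":0,"tz":0,"turn":0},{"tx":-23,"ty":0,"tz":0,"turn":0}]'
python3 -m crank '[{"tx":0,"ty":0,"tz":0,"turn":0},{"tx":0,"ty":0,"tz":0,"turn":0}]' 30 20
cat > tilt.py <<'E'
from h import *
import sys
s=ctrl.get_state();print(s["position"])
p,d=ctrl.get_image("scene");W=cloud("scene",d)
# tube body below fingers: fit side points
T=s["position"];u0=np.array([-.5,0,.866])
m=(d>0)&(np.linalg.norm(W-T,axis=-1)<.12)&(W[...,2]<T[2]-.022)&(abs(W[...,1]-T[1])<.022)&(W[...,0]>T[0]-.02-0)&(W[...,2]>.06)
hsv=cv2.cvtColor(p,cv2.COLOR_RGB2HSV)
q=W[m];q=q[q[:,0]>float(sys.argv[2])] if len(sys.argv)>2 else q
print(len(q),q.min(0),q.max(0)); zb=np.arange(q[:,2].min(),q[:,2].max(),.008)
for b in zb:
    r=q[abs(q[:,2]-b)<.004]
    if len(r)>3: print(round(b,3),len(r),r[:,0].min(),r[:,0].max())
v,u=np.argwhere(m).mean(0).astype(int)
v0,u0=max(0,v-75),max(0,min(460,u-100))
cv2.imwrite(f"pics/{sys.argv[1]}.png",cv2.resize(p[v0:v0+150,u0:u0+200,::-1],(800,600),interpolation=cv2.INTER_CUBIC))
E
python3 tilt.py s3
```

```text
time: 8.1
position: [0.7203, 0.1209, 0.1884]
tool_rot: [-3.141, 0.052, -0.003]
ft_force: [0.8, -0.0, 1.1]
grip_width: 0.404
grip_force: 5.0
time: 8.72
position: [0.6964, 0.1215, 0.1871]
tool_rot: [3.141, -0.051, -0.002]
ft_force: [0.4, 0.4, -1.3]
grip_width: 0.4
grip_force: 5.0
time: 8.98
position: [0.6968, 0.1216, 0.1873]
tool_rot: [3.141, -0.052, -0.002]
ft_force: [-0.0, -0.3, -0.8]
grip_width: 0.391
grip_force: 20.0
[0.6968 0.1216 0.1873]
623 [0.6768 0.0996 0.0685] [0.7521 0.1434 0.1652]
0.068 5 0.7126492642729445 0.7141239333454892
0.076 17 0.7123336896979945 0.7143379651395286
0.084 15 0.7123476402914793 0.7141566726049454
0.092 12 0.7125150029872831 0.7136637979256291
0.1 13 0.7122807210897285 0.7137403192085504
0.108 12 0.7123640336952681 0.7134743618391629
0.116 26 0.7125309551554043 0.7499552305058843
0.124 68 0.7065211649235379 0.752066083541691
0.132 221 0.6767838321804175 0.7511289805402953
0.14 66 0.6844708079372699 0.7490121661365785
0.148 63 0.7045435943418322 0.7436549142270814
0.156 64 0.7048312108518948 0.7394079192820017
0.164 41 0.7041590234518214 0.7353774596853861
```

View pics/s3.png

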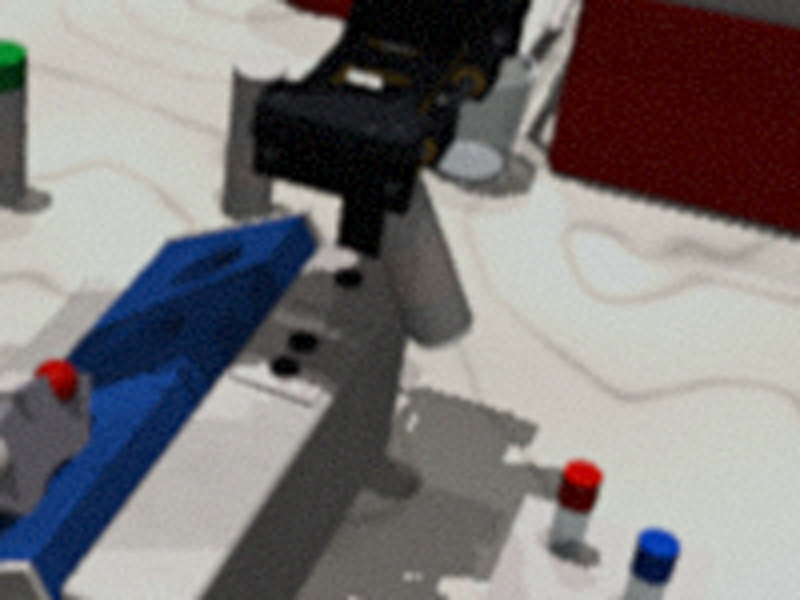

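The tube is tilted about 29–30°, with its foot at (440,325) in the crop and the gripper clear. I'll lift it and carry it to 15 mm above the one-dot mouth along N.

```bash
python3 -m crank '[{"tx":0,"ty":0,"tz":-35,"turn":0},{"tx":0,"ty":0,"tz":-70,"turn":0},{"tx":-46,"ty":0,"tz":-70,"turn":0},{"tx":-92,"ty":0,"tz":-70,"turn":0},{"tx":-138,"ty":1,"tz":-70,"turn":0}]'
python3 -m crank '[{"tx":0,"ty":0,"tz":25,"turn":0},{"tx":0,"ty":0,"tz":50,"turn":0},{"tx":0,"ty":0,"tz":50,"turn":0},{"tx":0,"ty":0,"tz":50,"turn":0}]'
cat > view.py <<'E'
from h import *
import sys
s=ctrl.get_state();T=s["position"];print(s["time"],T)
a,d=ctrl.get_image("scene");b,_=ctrl.get_image("top");w,_=ctrl.get_image("wrist")
def crop(im,P,c,h=75,k=100):
    M=ctrl.camera_model(c);v=cammat(M).T@(np.array(P)-np.array(M["origin"]));K=M["intrinsics"];u=(K@v)/v[2]
    y0=int(np.clip(u[1]-h,0,420-2*h));x0=int(np.clip(u[0]-k,0,560-2*k));return cv2.resize(im[y0:y0+2*h,x0:x0+2*k,::-1],(400,300),interpolation=cv2.INTER_CUBIC)
g=np.clip(np.vstack([np.hstack([crop(a,T,"scene"),crop(b,T,"top",45,60)]),cv2.resize(w[:,:,::-1],(400,300)).repeat(1,1) if 0 else np.hstack([cv2.resize(w[:,:,::-1],(400,300)),cv2.resize(w[0:210,140:420,::-1],(400,300))])]).astype(float)*1.4,0,255).astype(np.uint8)
cv2.imwrite(f"pics/{sys.argv[1]}.png",g)
E
python3 view.py v1
```

```text
time: 9.65
position: [0.5576, 0.1256, 0.2573]
tool_rot: [-3.141, 0.051, 0.001]
ft_force: [-0.2, 0.1, 0.1]
grip_width: 0.392
grip_force: 20.0
time: 10.15
position: [0.5596, 0.1256, 0.2084]
tool_rot: [-3.141, 0.051, -0.001]
ft_force: [-0.1, -0.7, -1.4]
grip_width: 0.396
grip_force: 20.0
10.15 [0.5596 0.1256 0.2084]
```

View pics/v1.png

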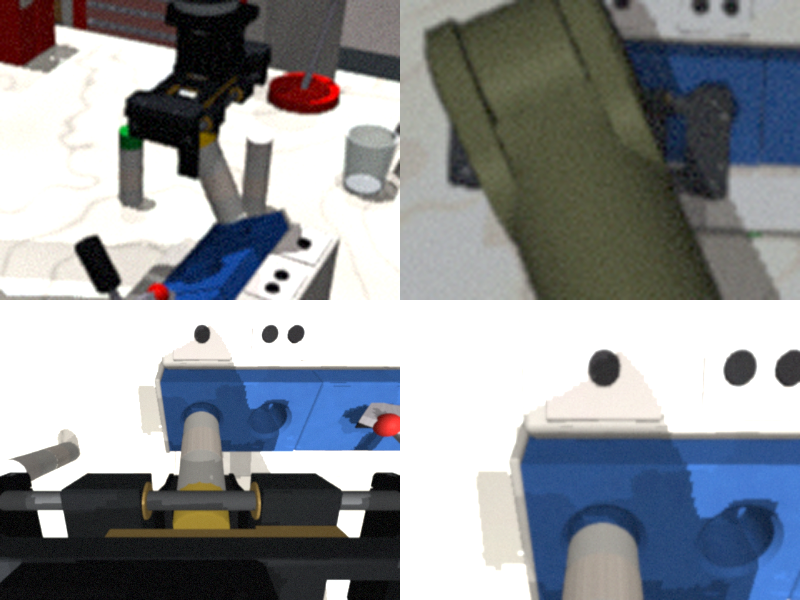

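In the wrist view the tube foot at (602,530) lines up sideways with the one-dot pocket, whose centre is about (602,520). I'll correct 5 mm downslope and enter the mouth.

```bash
python3 -m crank '[{"tx":-4.6,"ty":0,"tz":2.7,"turn":0},{"tx":0.4,"ty":0,"tz":11.4,"turn":0},{"tx":5.4,"ty":0,"tz":20,"turn":0},{"tx":10.4,"ty":0,"tz":28.7,"turn":0},{"tx":10.4,"ty":0,"tz":28.7,"turn":0}]'
```

```text
time: 10.92
position: [0.567, 0.1253, 0.179]
tool_rot: [3.14, -0.05, -0.011]
ft_force: [-10.8, -0.7, 11.1]
grip_width: 0.395
grip_force: 20.0
```

```bash
python3 -m crank '[{"tx":-5,"ty":0,"tz":-8.7,"turn":0},{"tx":-10,"ty":0,"tz":-17.3,"turn":0},{"tx":-10,"ty":0,"tz":-17.3,"turn":0}]'
cat > cyl.py <<'E'
from h import *
from scipy.optimize import least_squares
import sys
M0=np.array(eval(sys.argv[1])); N=np.array([-.4997,.018,.866])
s=ctrl.get_state();T=s["position"];M=ctrl.camera_model("wrist");p,d=ctrl.get_image("wrist");np.savez("last.npz",p=p,d=d)
W=cloud("wrist",d,M);X=W-M0;h=X@N
m=(d>0)&(h>.006)&(h<.07)&(abs(W[...,1]-T[1])<.024)&(np.linalg.norm(X-h[...,None]*N,axis=-1)<.04)&(p.min(-1)>50)
q=W[m];c0=T
def f(v):
    a=np.array([-v[2],v[3],1]);a/=np.linalg.norm(a);r=q-np.array([v[0],v[1],T[2]]);return np.linalg.norm(r-(r@a)[:,None]*a,axis=1)-.0175
o=least_squares(f,[T[0],T[1],.5,0],loss="soft_l1",f_scale=.002);v=o.x
a=np.array([-v[2],v[3],1]);a/=np.linalg.norm(a);G=np.array([v[0],v[1],T[2]])
print("T",T,"n",len(q),"rms",np.sqrt(np.mean(np.clip(o.fun,-.004,.004)**2)),"tilt",np.degrees(np.arctan(v[2])),"side",np.degrees(np.arctan(v[3])),"axis at T height - T",(G-T))
t=(q-G)@a;print("lowest visible along axis below T mm",np.percentile(t,[1,50])*1000)
k=((M0-G)@N)/(a@N);P=G+k*a;e=P-M0;U=np.array([.866,-.031,.5]);print("axis crosses mouth at: upslope",e@U*1000,"y",e[1]*1000,"dist T to mouth",-k*1000)
E
python3 cyl.py '[.6073,.1233,.1145]'
```

```text
time: 11.3
position: [0.56, 0.1253, 0.197]
tool_rot: [3.141, -0.052, 0.003]
ft_force: [0.6, 0.1, -0.3]
grip_width: 0.394
grip_force: 20.0
T [0.56   0.1253 0.197 ] n 2649 rms 0.002992183631294265 tilt 29.423280064554618 side 0.01326871829892809 axis at T height - T [ 0.0439 -0.0019  0.    ]
lowest visible along axis below T mm [-52.4018 -24.0578]
axis crosses mouth at: upslope 37.475008444163834 y 0.034091281133658 dist T to mouth 73.19032769075675
```

```bash
sed -i 's/loss="soft_l1",f_scale=.002)/bounds=([T[0]-.015,T[1]-.01,.2,-.15],[T[0]+.015,T[1]+.01,.8,.15]),loss="cauchy",f_scale=.001)/' cyl.py
python3 cyl.py '[.6073,.1233,.1145]'
python3 - <<'E'
from h import *
z=np.load("last.npz");p,d=z["p"],z["d"];W=cloud("wrist",d)
for y in (.1253,):
  for zz in np.arange(.12,.2,.008):
    m=(d>0)&(abs(W[...,1]-y)<.003)&(abs(W[...,2]-zz)<.002)&(W[...,0]<.66);q=W[m];print(round(zz,3),len(q),np.percentile(q[:,0],[5,50,95]) if len(q) else "",np.median(p[m],0) if len(q) else "", np.argwhere(m).mean(0) if len(q) else "")
E
```

```text
T [0.5599 0.125  0.1965] n 2665 rms 0.0003711900042132249 tilt 29.300034525234018 side 1.2436013898541132 axis at T height - T [ 0.0078 -0.0001  0.    ]
lowest visible along axis below T mm [-69.9789 -41.6897]
axis crosses mouth at: upslope 5.624226078309028 y -0.13144567183272227 dist T to mouth 90.86509669160648
0.12 34 [0.6434 0.6554 0.6598] [28.  51.  83.5] [100.4412 276.3824]
0.128 104 [0.6262 0.6296 0.6513] [32. 59. 98.] [128.4038 277.5769]
0.136 128 [0.6373 0.6421 0.6466] [ 33.   59.  100.5] [118.0156 276.9922]
0.144 23 [0.6156 0.6163 0.6169] [117. 115. 113.] [158.0435 278.1739]
0.152 44 [0.6112 0.6124 0.6135] [118.5 117.  112. ] [165.3182 278.5682]
0.16 46 [0.6066 0.6077 0.6091] [119. 118. 113.] [173.8261 278.4783]
0.168 48 [0.6022 0.6034 0.6048] [125. 118. 111.] [182.75   278.5833]
0.176 59 [0.5974 0.5988 0.6002] [125. 119. 111.] [192.9831 278.9153]
0.184 59 [0.593  0.5942 0.5954] [125. 119. 111.] [203.9322 279.    ]
0.192 72 [0.5882 0.5896 0.5913] [122.5 119.  113. ] [215.7361 278.9306]
0.2 83 [0.5838 0.585  0.5862] [101. 101.  97.] [228.7952 279.5422]
```

Good cylinder fit: tilt 29.3°, 5.6 mm upslope of the mouth centre, sideways centred. I'll correct that and insert.

```bash
python3 -m crank '[{"tx":-4.9,"ty":0,"tz":2.8,"turn":0},{"tx":-2,"ty":0,"tz":7.8,"turn":0},{"tx":3,"ty":0,"tz":16.5,"turn":0},{"tx":6.6,"ty":0,"tz":22.7,"turn":0},{"tx":6.6,"ty":0,"tz":22.7,"turn":0}]'; python3 cyl.py '[.6073,.1233,.1145]'
```

```text
time: 12.02
position: [0.566, 0.1247, 0.1724]
tool_rot: [-3.141, 0.052, 0.003]
ft_force: [0.2, -0.1, -0.7]
grip_width: 0.393
grip_force: 20.0
T [0.566  0.1247 0.1724] n 4375 rms 0.0004575241215588959 tilt 29.645496001072097 side 1.2307611034045507 axis at T height - T [ 0.0073 -0.0001  0.    ]
lowest visible along axis below T mm [-60.1073 -21.8544]
axis crosses mouth at: upslope -0.8762236960391904 y 0.04517020493853552 dist T to mouth 67.1225511435
```

The foot is in the pocket with no force. I'll lighten the grip and continue along −N.

```bash
python3 -m crank '[{"tx":3,"ty":0,"tz":5.2,"turn":0},{"tx":6,"ty":0,"tz":10.4,"turn":0},{"tx":10,"ty":0,"tz":17.3,"turn":0},{"tx":14,"ty":0,"tz":24.2,"turn":0},{"tx":14,"ty":0,"tz":24.2,"turn":0}]' 30 8; python3 cyl.py '[.6073,.1233,.1145]'
```

```text
time: 12.7
position: [0.58, 0.1242, 0.1483]
tool_rot: [3.141, -0.052, -0.002]
ft_force: [-0.6, -0.3, -1.1]
grip_width: 0.402
grip_force: 8.0
T [0.58   0.1242 0.1483] n 4188 rms 0.0003889405253951167 tilt 29.80133936073946 side 1.241595878756644 axis at T height - T [ 0.0073 -0.0001  0.    ]
lowest visible along axis below T mm [-32.5705  -5.6617]
axis crosses mouth at: upslope -0.6218309667894292 y 0.03598014458072729 dist T to mouth 39.31035389497526
```

```bash
python3 -m crank '[{"tx":2,"ty":0,"tz":3.5,"turn":0},{"tx":4,"ty":0,"tz":7,"turn":0},{"tx":5,"ty":0,"tz":8.7,"turn":0},{"tx":5,"ty":0,"tz":8.7,"turn":0}]' 30 5
python3 -m crank '[{"tx":0,"ty":0,"tz":0,"turn":0},{"tx":0,"ty":0,"tz":0,"turn":0},{"tx":0,"ty":0,"tz":0,"turn":0},{"tx":0,"ty":0,"tz":0,"turn":0}]' 60
python3 -m crank '[{"tx":0,"ty":0,"tz":-40,"turn":0},{"tx":0,"ty":0,"tz":-90,"turn":0},{"tx":0,"ty":0,"tz":-145,"turn":0},{"tx":-20,"ty":0,"tz":-185,"turn":0},{"tx":-20,"ty":0,"tz":-185,"turn":0}]' 60
cat > seat.py <<'E'
from h import *
import sys
c,M0=sys.argv[1],np.array(eval(sys.argv[2]));N=np.array([-.4997,.018,.866]);rg={"yellow":((18,90,50),(35,255,255)),"green":((45,90,30),(85,255,255))}[c]
for cam in ("wrist","top","scene"):
    M=ctrl.camera_model(cam);p,d=ctrl.get_image(cam);W=cloud(cam,d,M);X=W-M0;h=X@N;r=np.linalg.norm(X-h[...,None]*N,axis=-1)
    k=(cv2.inRange(cv2.cvtColor(p,cv2.COLOR_RGB2HSV),rg[0],rg[1])>0)&(d>0)&(r<.035)&(h>.02)
    if k.sum()>20: print(cam,k.sum(),"cap top along N mm",np.percentile(h[k],[5,50,95,99])*1000)
    print("  mark",[(np.array(q["xyz"]),round(q["confidence"],2)) for q in ctrl.mark_of(cam,"tube_"+c)[:2]])
print("expected foot",M0-.05*N)
E
python3 seat.py yellow '[.6073,.1233,.1145]'
```

```text
time: 13.25
position: [0.5851, 0.1242, 0.1403]
tool_rot: [3.141, -0.052, -0.001]
ft_force: [0.8, 1.2, -1.2]
grip_width: 0.399
grip_force: 5.0
time: 13.75
position: [0.5852, 0.1243, 0.1406]
tool_rot: [3.141, -0.052, 0.0]
ft_force: [0.4, 0.2, 1.0]
grip_width: 0.675
grip_force: 0.0
time: 14.38
position: [0.5657, 0.1266, 0.3296]
tool_rot: [-3.141, 0.05, -0.011]
ft_force: [0.9, 0.5, -0.7]
grip_width: 0.694
grip_force: 0.0
wrist 958 cap top along N mm [49.7342 66.5886 69.2229 69.9472]
  mark [(array([0.6316, 0.1186, 0.0782]), 0.65), (array([ 0.5989, -0.1148,  0.1555]), 0.63)]
  mark []
scene 179 cap top along N mm [47.715  60.2359 68.1976 69.118 ]
  mark []
expected foot [0.6323 0.1224 0.0712]
```

```bash
python3 -m crank '[{"tx":0,"ty":2,"tz":0,"turn":0},{"tx":0,"ty":2,"tz":50,"turn":0},{"tx":0,"ty":2,"tz":100,"turn":0},{"tx":0,"ty":2,"tz":125,"turn":0},{"tx":0,"ty":2,"tz":130,"turn":0}]' 0 10
for i in 1; do python3 -m crank '[{"tx":0,"ty":0,"tz":2,"turn":0},{"tx":0,"ty":0,"tz":4,"turn":0},{"tx":0,"ty":0,"tz":5,"turn":0},{"tx":0,"ty":0,"tz":5,"turn":0}]'; done
```

```text
time: 15.3
position: [0.5639, 0.1224, 0.1933]
tool_rot: [3.141, -0.052, -0.006]
ft_force: [-0.5, -0.9, 1.3]
grip_width: 0.207
grip_force: 0.3
time: 15.8
position: [0.5657, 0.1244, 0.1936]
tool_rot: [-3.14, 0.05, -0.004]
ft_force: [-4.5, 0.2, 9.6]
grip_width: 0.006
grip_force: 5.7
```

```bash
python3 -m crank '[{"tx":0,"ty":0,"tz":1,"turn":0},{"tx":0,"ty":0,"tz":2,"turn":0},{"tx":0,"ty":0,"tz":2,"turn":0}]'
python3 -c "
from bench import ctrl;print(ctrl.tip_extent)"
python3 -m crank '[{"tx":0,"ty":0,"tz":-30,"turn":0},{"tx":0,"ty":0,"tz":-90,"turn":0},{"tx":-30,"ty":0,"tz":-140,"turn":0},{"tx":-30,"ty":0,"tz":-140,"turn":0}]' 87
python3 - <<'E'
from h import *
M=ctrl.camera_model("wrist");p,d=ctrl.get_image("wrist");W=cloud("wrist",d,M);hsv=cv2.cvtColor(p,cv2.COLOR_RGB2HSV)
k=(cv2.inRange(hsv,(18,90,50),(35,255,255))>0)&(d>0);q=W[k]
q=q[abs(q[:,1]-.124)<.03]
def pl(q,t):
    A=np.c_[q[:,:2],np.ones(len(q))]
    for _ in range(10):
        f=np.linalg.lstsq(A,q[:,2],rcond=None)[0];r=abs(A@f-q[:,2]);kk=r<max(t,np.percentile(r,50));A,q=A[kk],q[kk]
        if r.max()<t:break
    return f,q
N=np.array([-.4997,.018,.866])
f,t=pl(q[q@N>np.percentile(q@N,50)],.0015);print("cap plane",f,len(t),t.mean(0),(t.min(0)+t.max(0))/2)
x,y,z=W[...,0],W[...,1],W[...,2]
b=(cv2.inRange(hsv,(95,90,20),(130,255,255))>0)&(d>0)&(x>.54)&(x<.63)&(y>.0)&(y<.16)
g,s=pl(W[b],.002);print("face",g,len(s))
n=np.array([-g[0],-g[1],1]);n/=np.linalg.norm(n)
print("normal",n,"cap above face mm",((t-np.array([0,0,g[2]]))@n*1000).mean())
E
```

```text
time: 16.18
position: [0.5656, 0.1252, 0.1931]
tool_rot: [-3.14, 0.05, -0.005]
ft_force: [-8.5, 0.9, 16.8]
grip_width: 0.005
grip_force: 9.8
0.019
time: 16.68
position: [0.5361, 0.1263, 0.3346]
tool_rot: [-3.141, 0.049, -0.017]
ft_force: [0.1, -0.8, 0.1]
grip_width: 0.375
grip_force: 0.0
cap plane [ 0.933  -0.03   -0.1028] 1692 [0.5583 0.1241 0.4144] [0.5583 0.124  0.4144]
face [ 0.5432 -0.0022 -0.2129] 1751
normal [-0.4773  0.002   0.8787] cap above face mm 285.00458726245887
```

```bash
python3 - <<'E'
from h import *
M=ctrl.camera_model("wrist");p,d=ctrl.get_image("wrist");W=cloud("wrist",d,M);hsv=cv2.cvtColor(p,cv2.COLOR_RGB2HSV)
x,y,z=W[...,0],W[...,1],W[...,2];N=np.array([-.4997,.018,.866]);M0=np.array([.6073,.1233,.1145])
k=(cv2.inRange(hsv,(18,90,50),(35,255,255))>0)&(d>0)&(z<.2)&(z>.1);h=(W-M0)@N
b=(cv2.inRange(hsv,(95,90,20),(130,255,255))>0)&(d>0)&(x>.54)&(x<.63)&(y>-.0)&(y<.16)&(abs(h)<.008)
print("face h",b.sum(),np.percentile(h[b],[10,50,90])*1000,"cap h",k.sum(),np.percentile(h[k],[5,25,50,75,95])*1000)
t=W[k&(h>np.percentile(h[k],40))];print((t.min(0)+t.max(0))/2,t.min(0),t.max(0),"expect",M0+.065*N)
q=np.array([[*v] for v in t]);print(np.linalg.lstsq(np.c_[q[:,:2],np.ones(len(q))],q[:,2],rcond=None)[0])
E
```

```text
face h 5253 [0.1735 1.6066 2.5271] cap h 1016 [49.9692 60.4068 66.6458 67.9608 69.1346]
[0.565  0.1241 0.1681] [0.5513 0.1078 0.1584] [0.5787 0.1404 0.1777] expect [0.5748 0.1245 0.1708]
[ 0.682   0.0007 -0.2172]
```

A 17 N press didn't move yellow, and its cap stands about 66 mm off the face, so it is home. Next is green.

```bash
python3 -m crank '[{"tx":-40,"ty":-30,"tz":0,"turn":0},{"tx":-80,"ty":-60,"tz":0,"turn":0},{"tx":-120,"ty":-90,"tz":20,"turn":0},{"tx":-160,"ty":-120,"tz":50,"turn":0},{"tx":-200,"ty":-152,"tz":85,"turn":0}]' 87
python3 -m crank '[{"tx":0,"ty":0,"tz":0,"turn":0},{"tx":0,"ty":0,"tz":0,"turn":0}]'
python3 look.py green w5
```

```text
time: 17.4
position: [0.3392, 0.2828, 0.242]
tool_rot: [3.141, -0.054, 0.0]
ft_force: [0.1, 1.6, -0.1]
grip_width: 0.976
grip_force: 0.0
time: 17.65
position: [0.3407, 0.2817, 0.2432]
tool_rot: [3.141, -0.052, -0.0]
ft_force: [-0.4, -0.7, 0.7]
grip_width: 0.994
grip_force: 0.0
17.65 [0.3407 0.2817 0.2432] [ 0.4271 -0.1888 -1.0414  1.9017 -0.167   1.3397 -2.1719]
[ 0.9994 -0.0334 -0.0003]
[{'xyz': [0.3896, 0.2868, 0.0005], 'confidence': 0.61}]
1043 1043 [0.3748 0.2724 0.1128] [0.4071 0.3044 0.1178] [0.391  0.2884 0.1153]
```

```bash
python3 -m crank '[{"tx":50.3,"ty":-7.9,"tz":20,"turn":0},{"tx":50.3,"ty":-7.9,"tz":70,"turn":0},{"tx":50.3,"ty":-7.9,"tz":120,"turn":0},{"tx":50.3,"ty":-7.9,"tz":150,"turn":0},{"tx":50.3,"ty":-7.9,"tz":161,"turn":0}]' 87 15
python3 -m crank '[{"tx":0,"ty":0,"tz":0,"turn":0},{"tx":0,"ty":0,"tz":0,"turn":0},{"tx":0,"ty":0,"tz":0,"turn":0},{"tx":0,"ty":0,"tz":0,"turn":0},{"tx":0,"ty":0,"tz":0,"turn":0}]' 30 15
python3 -m crank '[{"tx":0,"ty":0,"tz":0,"turn":0},{"tx":0,"ty":0,"tz":0,"turn":0},{"tx":0,"ty":0,"tz":0,"turn":0}]'
python3 -m crank '[{"tx":0,"ty":0,"tz":-30,"turn":0},{"tx":0,"ty":0,"tz":-85,"turn":0},{"tx":0,"ty":0,"tz":-140,"turn":0},{"tx":0,"ty":0,"tz":-200,"turn":0},{"tx":0,"ty":0,"tz":-253,"turn":0}]'
```

```text
time: 18.38
position: [0.3908, 0.2874, 0.0807]
tool_rot: [3.141, -0.055, -0.006]
ft_force: [0.3, 0.2, 0.9]
grip_width: 1.001
grip_force: 0.0
time: 19.0
position: [0.3909, 0.2886, 0.0828]
tool_rot: [3.141, -0.052, 0.001]
ft_force: [0.8, -0.5, -0.4]
grip_width: 0.514
grip_force: 0.0
time: 19.38
position: [0.3908, 0.2886, 0.0826]
tool_rot: [3.141, -0.052, -0.0]
ft_force: [-0.5, -0.7, 1.2]
grip_width: 0.397
grip_force: 15.0
time: 20.0
position: [0.3904, 0.2889, 0.3375]
tool_rot: [3.14, -0.051, 0.003]
ft_force: [1.1, 0.6, -0.7]
grip_width: 0.401
grip_force: 15.0
```

```bash
python3 -m crank '[{"tx":45,"ty":20,"tz":0,"turn":0},{"tx":90,"ty":40,"tz":0,"turn":0},{"tx":135,"ty":60,"tz":0,"turn":0},{"tx":180,"ty":80,"tz":0,"turn":0},{"tx":225,"ty":100,"tz":0,"turn":0}]'
python3 -m crank '[{"tx":43,"ty":20,"tz":0,"turn":0},{"tx":86,"ty":40,"tz":0,"turn":0},{"tx":130,"ty":58,"tz":0,"turn":0},{"tx":130,"ty":58,"tz":0,"turn":0},{"tx":130,"ty":58,"tz":0,"turn":0}]'
python3 -m crank '[{"tx":0,"ty":0,"tz":20,"turn":0},{"tx":0,"ty":0,"tz":60,"turn":0},{"tx":0,"ty":0,"tz":105,"turn":0},{"tx":0,"ty":0,"tz":148,"turn":0},{"tx":0,"ty":0,"tz":148,"turn":0}]'
```

```text
time: 20.62
position: [0.6138, 0.1804, 0.3347]
tool_rot: [3.141, -0.052, -0.002]
ft_force: [-0.0, -0.4, -0.1]
grip_width: 0.399
grip_force: 15.0
time: 21.25
position: [0.7398, 0.12, 0.3346]
tool_rot: [-3.14, 0.05, 0.003]
ft_force: [-0.3, 0.9, -0.5]
grip_width: 0.399
grip_force: 15.0
time: 21.88
position: [0.7375, 0.1187, 0.1842]
tool_rot: [3.139, -0.049, -0.01]
ft_force: [0.2, 0.4, 0.1]
grip_width: 0.398
grip_force: 15.0
```

```bash
python3 -m crank '[{"tx":0,"ty":0,"tz":0,"turn":0},{"tx":-6,"ty":0,"tz":0,"turn":0},{"tx":-12,"ty":0,"tz":0,"turn":0},{"tx":-17,"ty":0,"tz":0,"turn":0},{"tx":-22,"ty":0,"tz":0,"turn":0}]' 30 5
python3 -m crank '[{"tx":-5,"ty":0,"tz":0,"turn":0},{"tx":-10,"ty":0,"tz":0,"turn":0},{"tx":-15,"ty":0,"tz":0,"turn":0},{"tx":-19,"ty":0,"tz":0,"turn":0},{"tx":-22,"ty":0,"tz":0,"turn":0}]'
python3 -m crank '[{"tx":0,"ty":0,"tz":0,"turn":0},{"tx":0,"ty":0,"tz":0,"turn":0},{"tx":0,"ty":0,"tz":-35,"turn":0},{"tx":0,"ty":0,"tz":-75,"turn":0}]' 30 20
python3 -m crank '[{"tx":0,"ty":37,"tz":0,"turn":0},{"tx":0,"ty":74.6,"tz":0,"turn":0},{"tx":-48,"ty":74.6,"tz":0,"turn":0},{"tx":-96,"ty":74.6,"tz":0,"turn":0},{"tx":-144,"ty":74.6,"tz":0,"turn":0}]'
python3 -m crank '[{"tx":0,"ty":0,"tz":25,"turn":0},{"tx":0,"ty":0,"tz":48,"turn":0},{"tx":0,"ty":0,"tz":48,"turn":0},{"tx":0,"ty":0,"tz":48,"turn":0}]'
python3 cyl.py '[.6041,.0488,.1145]'
```

```text
time: 22.5
position: [0.7185, 0.1198, 0.1883]
tool_rot: [-3.141, 0.052, -0.003]
ft_force: [1.8, -0.1, 0.4]
grip_width: 0.4
grip_force: 5.0
time: 23.12
position: [0.6958, 0.1204, 0.1871]
tool_rot: [3.141, -0.052, -0.002]
ft_force: [1.0, -0.6, -0.5]
grip_width: 0.396
grip_force: 5.0
time: 23.62
position: [0.6958, 0.1203, 0.2623]
tool_rot: [3.141, -0.051, -0.004]
ft_force: [0.4, -0.2, -0.7]
grip_width: 0.397
grip_force: 20.0
time: 24.25
position: [0.5485, 0.051, 0.2622]
tool_rot: [-3.141, 0.052, 0.002]
ft_force: [-1.0, -0.1, 1.7]
grip_width: 0.397
grip_force: 20.0
time: 24.75
position: [0.5504, 0.0512, 0.2154]
tool_rot: [-3.141, 0.051, -0.001]
ft_force: [0.7, -0.2, -0.5]
grip_width: 0.393
grip_force: 20.0
T [0.5504 0.0512 0.2154] n 1503 rms 0.0036175012110876 tilt 38.65980825409009 side 8.530664428524977 axis at T height - T [ 0.015 -0.01   0.   ]
lowest visible along axis below T mm [-71.3614 -51.7244]
axis crosses mouth at: upslope 33.771622416175376 y -20.23803150123872 dist T to mouth 108.32300009940339
```

```bash
python3 -m crank '[{"tx":0,"ty":0,"tz":9,"turn":0},{"tx":0,"ty":0,"tz":16,"turn":0},{"tx":0,"ty":0,"tz":16,"turn":0},{"tx":0,"ty":0,"tz":16,"turn":0}]'
sed -i 's/(p.min(-1)>50)/(p.min(-1)>50)\&(p.max(-1).astype(int)-p.min(-1)<40)\&(W[...,0]-T[0]<(T[2]-W[...,2])*.577+.045)/; s/(h<.07)/(h<.1)/' cyl.py
python3 cyl.py '[.6041,.0488,.1145]'
```

```text
time: 25.3
position: [0.55, 0.0508, 0.1985]
tool_rot: [-3.141, 0.051, 0.0]
ft_force: [0.2, -0.4, -0.2]
grip_width: 0.399
grip_force: 20.0
T [0.55   0.0508 0.1985] n 4783 rms 0.0004257611033331407 tilt 26.72583352836544 side 0.904364688500557 axis at T height - T [ 0.0089 -0.0001  0.    ]
lowest visible along axis below T mm [-73.8879 -23.8633]
axis crosses mouth at: upslope -2.603372788987625 y 0.5101113464619709 dist T to mouth 95.53505929017119
```

```bash
python3 -m crank '[{"tx":1.6,"ty":0.3,"tz":-0.9,"turn":0},{"tx":4.6,"ty":0.3,"tz":4.3,"turn":0},{"tx":8.6,"ty":0.3,"tz":11.2,"turn":0},{"tx":13.6,"ty":0.3,"tz":19.9,"turn":0},{"tx":13.6,"ty":0.3,"tz":19.9,"turn":0}]' 30 10; python3 cyl.py '[.6041,.0488,.1145]'
```

```text
time: 25.98
position: [0.5633, 0.0498, 0.1775]
tool_rot: [-3.141, 0.052, 0.003]
ft_force: [-0.5, -0.4, -1.1]
grip_width: 0.398
grip_force: 10.0
T [0.5633 0.0498 0.1775] n 5103 rms 0.00044461332485968517 tilt 26.65053004524483 side 0.8987587626294741 axis at T height - T [ 0.0088 -0.0001  0.    ]
lowest visible along axis below T mm [-62.3823 -15.872 ]
axis crosses mouth at: upslope -0.35261488508930283 y -0.07813981458118513 dist T to mouth 70.65460530658986
```

Inside and free of force. I'll go on in small steps with a light grip so the tube can align itself.

```bash
python3 -m crank '[{"tx":3,"ty":0,"tz":5.2,"turn":0},{"tx":6,"ty":0,"tz":10.4,"turn":0},{"tx":10,"ty":0,"tz":17.3,"turn":0},{"tx":14,"ty":0,"tz":24.2,"turn":0},{"tx":14,"ty":0,"tz":24.2,"turn":0}]' 30 5; python3 cyl.py '[.6041,.0488,.1145]'
```

```text
time: 26.65
position: [0.5774, 0.0494, 0.1536]
tool_rot: [-3.141, 0.052, 0.002]
ft_force: [-0.3, -0.5, 0.1]
grip_width: 0.398
grip_force: 5.0
T [0.5774 0.0494 0.1536] n 3793 rms 0.0003603173417529389 tilt 26.560314490139966 side 0.8794408706673262 axis at T height - T [ 0.0086 -0.0002  0.    ]
lowest visible along axis below T mm [-35.3341  -7.6889]
axis crosses mouth at: upslope 1.3388421531912782 y -0.12734803086607988 dist T to mouth 42.94805001351942
```

```bash
python3 -m crank '[{"tx":1,"ty":0,"tz":3.5,"turn":0},{"tx":3,"ty":0,"tz":7,"turn":0},{"tx":5,"ty":0,"tz":10.4,"turn":0},{"tx":5,"ty":0,"tz":10.4,"turn":0}]'
python3 -m crank '[{"tx":0,"ty":0,"tz":0,"turn":0},{"tx":0,"ty":0,"tz":0,"turn":0},{"tx":0,"ty":0,"tz":0,"turn":0},{"tx":0,"ty":0,"tz":0,"turn":0}]' 60
python3 -m crank '[{"tx":0,"ty":0,"tz":-40,"turn":0},{"tx":0,"ty":0,"tz":-90,"turn":0},{"tx":-10,"ty":0,"tz":-145,"turn":0},{"tx":-48,"ty":0,"tz":-190,"turn":0},{"tx":-48,"ty":0,"tz":-190,"turn":0}]' 60
cat > caps.py <<'E'
from h import *
M=ctrl.camera_model("wrist");p,d=ctrl.get_image("wrist");W=cloud("wrist",d,M);hsv=cv2.cvtColor(p,cv2.COLOR_RGB2HSV)
x,y,z=W[...,0],W[...,1],W[...,2];N=np.array([-.4997,.018,.866])
for c,M0,lo,hi in (("yellow",[.6073,.1233,.1145],(18,90,50),(35,255,255)),("green",[.6041,.0488,.1145],(45,90,30),(85,255,255))):
    h=(W-np.array(M0))@N;k=(cv2.inRange(hsv,lo,hi)>0)&(d>0)&(z<.25)&(z>.1)
    t=W[k&(h>np.percentile(h[k],40))];print(c,k.sum(),np.percentile(h[k],[5,25,50,75,95])*1000,(t.min(0)+t.max(0))/2)
cv2.imwrite("pics/caps.png",p[:,:,::-1])
E
python3 caps.py
```

```text
time: 27.2
position: [0.5826, 0.0493, 0.144]
tool_rot: [3.141, -0.052, -0.0]
ft_force: [0.2, 0.2, 1.2]
grip_width: 0.398
grip_force: 5.0
time: 27.7
position: [0.5826, 0.0493, 0.1441]
tool_rot: [3.141, -0.052, 0.0]
ft_force: [0.6, 0.9, -0.1]
grip_width: 0.673
grip_force: 0.0
time: 28.32
position: [0.5347, 0.0523, 0.3379]
tool_rot: [3.138, -0.051, 0.01]
ft_force: [0.0, -0.5, -0.5]
grip_width: 0.689
grip_force: 0.0
yellow 979 [49.9765 60.3898 66.7212 67.999  69.1494] [0.5654 0.1239 0.1685]
green 915 [51.5337 60.7019 66.3147 67.8567 69.149 ] [0.5614 0.0502 0.1676]
```

Green sits at the same height as yellow, so both are home. For the lever I'll close the fingers, come down on its −y side, and push toward +y, where the red ball is.

```bash
python3 -m crank '[{"tx":7,"ty":44,"tz":0,"turn":0},{"tx":14,"ty":88,"tz":0,"turn":0},{"tx":21,"ty":132,"tz":0,"turn":0},{"tx":27,"ty":176.5,"tz":0,"turn":0},{"tx":27,"ty":176.5,"tz":0,"turn":0}]' 0 20
python3 -m crank '[{"tx":0,"ty":0,"tz":40,"turn":0},{"tx":0,"ty":0,"tz":85,"turn":0},{"tx":0,"ty":0,"tz":120,"turn":0},{"tx":0,"ty":0,"tz":138,"turn":0},{"tx":0,"ty":0,"tz":138,"turn":0}]'
python3 - <<'E'
from h import *
p,d=ctrl.get_image("wrist")
print(ctrl.get_state()["position"],[(np.array(q["xyz"]),round(q["confidence"],2)) for c in ("wrist","scene") for _ in [ctrl.get_image(c)] for q in ctrl.mark_of(c,"lever_tip")[:2]])
E
```

```text
time: 29.0
position: [0.5554, -0.1323, 0.3312]
tool_rot: [-3.14, 0.064, 0.005]
ft_force: [0.0, 0.6, -0.2]
grip_width: 0.207
grip_force: 0.0
time: 29.62
position: [0.5552, -0.1256, 0.1947]
tool_rot: [-3.14, 0.05, 0.004]
ft_force: [0.6, -0.2, -0.3]
grip_width: 0.005
grip_force: 0.0
[ 0.5561 -0.1258  0.1962] [(array([ 0.5485, -0.0838,  0.1946]), 0.55)]
```

```bash
python3 -m crank '[{"tx":0,"ty":-8,"tz":0,"turn":0},{"tx":0,"ty":-15,"tz":0,"turn":0},{"tx":0,"ty":-22,"tz":0,"turn":0},{"tx":0,"ty":-29,"tz":0,"turn":0},{"tx":0,"ty":-36,"tz":0,"turn":0}]'
python3 -m crank '[{"tx":0,"ty":-7,"tz":0,"turn":0},{"tx":0,"ty":-14,"tz":0,"turn":0},{"tx":0,"ty":-20,"tz":0,"turn":0},{"tx":0,"ty":-24,"tz":0,"turn":0},{"tx":0,"ty":-24,"tz":0,"turn":0}]'
```

```text
time: 30.5
position: [0.5564, -0.0986, 0.1964]
tool_rot: [3.129, -0.06, -0.002]
ft_force: [-3.4, -19.4, 6.1]
grip_width: 0.003
grip_force: 9.4
time: 31.12
position: [0.5577, -0.0651, 0.1961]
tool_rot: [-3.14, 0.05, 0.0]
ft_force: [0.3, -1.0, 0.3]
grip_width: 0.006
grip_force: 0.0
```

```bash
python3 -m crank '[{"tx":0,"ty":20,"tz":0,"turn":0},{"tx":0,"ty":40,"tz":0,"turn":0},{"tx":0,"ty":40,"tz":-40,"turn":0},{"tx":0,"ty":40,"tz":-90,"turn":0},{"tx":-30,"ty":40,"tz":-140,"turn":0}]'
python3 -m crank '[{"tx":-60,"ty":30,"tz":0,"turn":0},{"tx":-110,"ty":60,"tz":0,"turn":0},{"tx":-110,"ty":60,"tz":0,"turn":0}]'
python3 - <<'E'
from h import *
ims=[]
for c in ("scene","top","wrist"):
    p,d=ctrl.get_image(c);ims.append(p[:,:,::-1])
    for q in ("lever_tip","tube_white","amber_bottle"): print(c,q,[(np.array(r["xyz"]),round(r["confidence"],2)) for r in ctrl.mark_of(c,q)[:2]])
f=lambda i:cv2.resize(i,(400,300),interpolation=cv2.INTER_CUBIC)
cv2.imwrite("pics/f.png",np.clip(np.vstack([np.hstack([f(ims[0]),f(ims[0][150:300,220:420])]),np.hstack([f(ims[1][110:260,180:380]),f(ims[2])])])*1.3,0,255).astype(np.uint8))
E
python3 caps.py
```

```text
time: 31.75
position: [0.5268, -0.1075, 0.3374]
tool_rot: [-3.138, 0.054, -0.001]
ft_force: [-0.7, -1.6, 0.5]
grip_width: 0.006
grip_force: 0.0
time: 32.12
position: [0.4108, -0.1663, 0.3374]
tool_rot: [3.13, -0.071, -0.002]
ft_force: [0.0, -0.1, 0.6]
grip_width: 0.006
grip_force: 0.0
scene lever_tip [(array([ 0.558 , -0.0403,  0.1833]), 0.68)]
scene tube_white [(array([ 0.5494,  0.3514, -0.0041]), 0.67)]
scene amber_bottle [(array([ 0.5686, -0.3447, -0.0022]), 0.69), (array([ 0.5577, -0.0366,  0.1845]), 0.36)]
top lever_tip [(array([ 0.5549, -0.0357,  0.1836]), 0.77)]
top tube_white [(array([0.5505, 0.351 , 0.0033]), 0.79)]
top amber_bottle [(array([ 0.5659, -0.337 , -0.0012]), 0.81)]
wrist lever_tip [(array([ 0.5584, -0.0371,  0.1797]), 0.76)]
wrist tube_white []
wrist amber_bottle [(array([ 0.5637, -0.3455,  0.0005]), 0.97), (array([ 0.5572, -0.0369,  0.1826]), 0.75)]
yellow 376 [46.2356 50.2833 55.9382 62.8057 66.4712] [0.5641 0.1115 0.1582]
green 1539 [50.683  61.98   66.5585 68.0329 69.5095] [0.5607 0.0496 0.1673]
```

View pics/f.png

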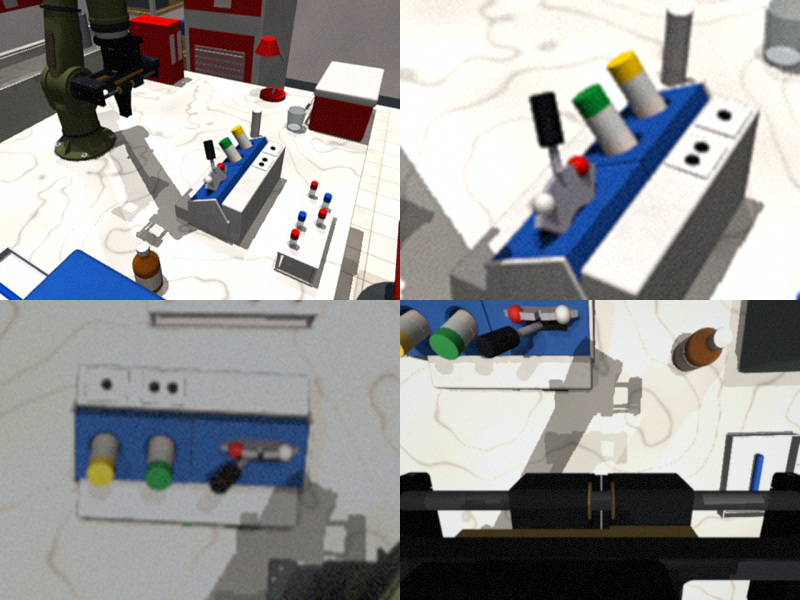

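Both tubes are seated in the right pockets, and the lever leans toward the red ball. I'll check its angle with a handle fit.

```bash
python3 - <<'E'
from h import *
psi=-.036;c,s=np.cos(psi),np.sin(psi);Rm=np.array([[c,-s,0],[s,c,0],[0,0,1]]);O=np.array([.603,.0085,0])
N=np.array([-.5,0,.866]);V=np.array([.866,0,.5])
for cam in ("wrist","scene","top"):
    M=ctrl.camera_model(cam);p,d=ctrl.get_image(cam);W=cloud(cam,d,M);X=(W-O)@Rm-np.array([.0125,-.09,.0933])
    a,b,v=X@N,X[...,1],X@V
    k=(d>0)&(p.max(-1)<60)&(a>.05)&(a<.16)&(abs(b)<.11)&(abs(v)<.03)&(np.hypot(a,b)>.085)
    th=np.arctan2(b[k],a[k]);r=np.hypot(a,b)[k];print(cam,k.sum(),"theta pctl",np.percentile(th,[2,50,98]),"mid",np.percentile(th,[2,98]).mean(),"r",np.percentile(r,[2,98]))
    q=np.c_[a[k],b[k]];w=np.linalg.svd(q-q.mean(0))[2][0];print("  axis angle",np.arctan(w[1]/w[0]))
E
```

```text
wrist 1865 theta pctl [0.2704 0.3231 0.4508] mid 0.3605861153168418 r [0.0952 0.1431]
  axis angle 0.5708027431659298
scene 335 theta pctl [0.2354 0.3026 0.9853] mid 0.6103569156016282 r [0.0903 0.1395]
  axis angle -1.1530067016197723
top 161 theta pctl [0.2762 0.3618 0.4781] mid 0.3771385096609886 r [0.0929 0.1436]
  axis angle 0.5124801932281043
```

The lever reads about 0.4, with some bias. A second gentle push toward its +y stop will settle it.

```bash
python3 -m crank '[{"tx":47,"ty":-23,"tz":0,"turn":0},{"tx":94,"ty":-46,"tz":0,"turn":0},{"tx":140,"ty":-70,"tz":0,"turn":0},{"tx":140,"ty":-70,"tz":40,"turn":0},{"tx":140,"ty":-70,"tz":90,"turn":0}]'
python3 -m crank '[{"tx":0,"ty":0,"tz":35,"turn":0},{"tx":0,"ty":0,"tz":50,"turn":0},{"tx":0,"ty":-15,"tz":50,"turn":0},{"tx":0,"ty":-30,"tz":50,"turn":0},{"tx":0,"ty":-30,"tz":50,"turn":0}]'
python3 -m crank '[{"tx":0,"ty":-2,"tz":0,"turn":0},{"tx":0,"ty":-4,"tz":0,"turn":0},{"tx":0,"ty":-4,"tz":0,"turn":0}]'
python3 -m crank '[{"tx":0,"ty":-2,"tz":0,"turn":0},{"tx":0,"ty":-4,"tz":0,"turn":0},{"tx":0,"ty":-4,"tz":0,"turn":0}]'
```

```text
time: 33.55
position: [0.5585, -0.0944, 0.2449]
tool_rot: [-3.138, 0.047, -0.003]
ft_force: [-0.5, -0.5, -0.5]
grip_width: 0.004
grip_force: 0.0
time: 34.17
position: [0.5586, -0.0637, 0.1978]
tool_rot: [3.141, -0.046, 0.004]
ft_force: [-0.6, 0.4, 0.0]
grip_width: 0.01
grip_force: 0.0
time: 34.55
position: [0.5579, -0.0626, 0.1961]
tool_rot: [3.141, -0.052, 0.0]
ft_force: [0.2, -1.2, 0.2]
grip_width: 0.004
grip_force: 0.0
time: 34.92
position: [0.558, -0.0582, 0.196]
tool_rot: [-3.141, 0.051, 0.0]
ft_force: [-0.8, -0.9, -0.3]
grip_width: 0.007
grip_force: 0.0
```

No contact even at y = −0.058, so the handle already lies at 0.5 rad or more: it is in the red notch. I'll retreat and hand in.

```bash
python3 -m crank '[{"tx":0,"ty":20,"tz":0,"turn":0},{"tx":0,"ty":40,"tz":0,"turn":0},{"tx":0,"ty":40,"tz":-40,"turn":0},{"tx":0,"ty":40,"tz":-90,"turn":0},{"tx":-30,"ty":40,"tz":-140,"turn":0}]'
python3 -m crank '[{"tx":-60,"ty":30,"tz":0,"turn":0},{"tx":-110,"ty":60,"tz":0,"turn":0},{"tx":-110,"ty":60,"tz":0,"turn":0},{"tx":-110,"ty":60,"tz":0,"turn":0}]'
python3 - <<'E'
from h import *
for c in ("top","wrist"):
    ctrl.get_image(c);print([(np.array(r["xyz"]),round(r["confidence"],2)) for r in ctrl.mark_of(c,"lever_tip")[:1]])
print(ctrl.close_job())
E
```

```text
time: 35.55
position: [0.5271, -0.0998, 0.3375]
tool_rot: [-3.138, 0.054, -0.001]
ft_force: [-0.8, -1.2, 1.6]
grip_width: 0.003
grip_force: 0.0
time: 36.05
position: [0.4121, -0.1581, 0.3367]
tool_rot: [3.136, -0.067, -0.001]
ft_force: [0.8, 0.3, 0.1]
grip_width: 0.006
grip_force: 0.0
[(array([ 0.5634, -0.0228,  0.1783]), 0.59)]
[(array([ 0.5643, -0.0261,  0.1767]), 0.67)]
the job is handed in; nothing more can be done
None
```

The job is handed in after 36 s: yellow is home in the one-dot pocket, green is home in the two-dot pocket, the lever reads about 0.5 rad toward the red ball, and the robot is clear of everything.

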